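# Clamp the tray nest and peel off the top tray for checking

## Task

The nest of blue-green counting trays has just been set in its holder. Press the clamp's red handle fully down so that its rubber foot holds the lower trays by the rim; then, because the trays snap and cling into one another, peel off only the top tray by raising the corner with its pull tab first, while the opposite corner stays seated. Finish still holding that tray in the gripper, still, level and right way up, centred over the lit light pad about 12 cm above it, touching nothing else, with the clamp still down, the lower trays still in the holder, and the bottle, glass dish and sample jar undisturbed.

Things in the scene. Friction and masses are not known exactly. Their poses are not given: they have to be found in the camera images.
- top_tray: top tray, the one to take: blue-green formed plastic, square, rim 116 x 116 mm, 30 mm deep, about 45 g. Origin: centre of its underside; z up. Pull tab at one rim corner, along the diagonal (x, -y). It sits 16 mm deep in the tray below, each corner snapped under a spring bead that takes 3 to 6 N to pop. A 30 mm gap in its +x rim leaves the rim below bare for the clamp foot.
- tab_grip (a point): middle of the top tray's pull tab, to pinch from above: 95 mm from the tray's centre along its diagonal (x, -y), 26 mm above its underside. Tab 24 mm wide across the diagonal, 8 mm thick (z 22 to 30 mm), reaching to 108 mm from the centre. Nothing within 40 mm beneath it or 25 mm either side. Axes as top_tray's.
- tab_corner (a point): rim top at the corner of the top tray that carries the tab, 76 mm from its centre
- far_corner (a point): rim top at the top tray's corner across the diagonal from the tab, 76 mm from its centre. Prised up at the tab, the tray rocks about lugs under its floor, on a line across the diagonal 28 mm beyond the centre on this side, so this corner dips slightly; with all corners popped it lifts out freely
- nest: the three lower trays, same as the top one, each a quarter turn on, pressed together as one piece (about 135 g), loose between the holder's low rails. Origin: centre of the lowest underside; z up; rim tops at 30, 44, 58 mm; the top tray's underside sits at 42 mm. Their tabs point to the other three corners. Unclamped, the nest comes up with the top tray.
- holder: fixed holder: grey steel plate 196 x 136 x 8 mm (x -68 to 128 mm, y -68 to 68 mm) under the nest, toggle clamp at its +x end (centre line y = 8 mm, up to 90 mm high when shut). Origin: on the desk under the nest's centre; z up; +x from the nest towards the clamp. The nest's axes are parallel to it.
- clamp_handle (a joint): angle of the clamp's red handle: 0 = fully down, level, pointing to the holder's +x (clamped, at its stop); 0.75 to 0.92 rad (raised, open) at the start. Friction hinge of about 0.5 N m: takes 8 to 12 N at handle_grip, stays where left. It drives the arm whose rubber foot comes down on the second tray's rim.
- handle_grip (a point): place to press, on the red handle's upper face near its end, moving with it: 61 mm from handle_hinge, at (clamp_handle + 0.205 rad) above the holder's +x. Handle 15 mm wide, 11 mm thick; red sleeve from 16 to 77 mm from the hinge
- handle_hinge (a point): the handle's hinge, fixed in the holder at (94, 8, 74) mm; axis along the holder's y
- light_pad: flat white LED light pad on the desk, fixed, 150 x 180 x 8 mm, glowing face up. Origin: centre of its underside, z up. Between it and the holder stands an open laptop, lid up to 0.23 m high; behind it a monitor, whose screen (0.17 to 0.52 m high) comes as near as x = 0.62 m for y from 0.06 to 0.61 m.
- stain_bottle: brown glass dropper bottle, 33 mm across, 88 mm high, standing on the desk; leave alone. Origin: centre of its underside
- seed_dish: round glass dish with cover and seeds, 61 mm across, 14 mm high; leave alone. Origin: centre of its underside
- sample_jar: glass seed jar with steel-grey lid, 100 mm across, 102 mm high; leave alone. Origin: centre of its underside
Not all that is in view belongs to the job. Of the things that look like the light_pad, the larger one is meant.

How it is judged:
By the outcome, as a careful person would: the job done as asked, in the order asked, and still so for the second after the job is handed in, while the arm keeps its last pose, push and grip.
It also fails if it takes over 61 s, if anything falls off the work surface, if the arm or the gripper's body presses on something with over 40 N, if the wrist force passes 120 N, or if a joint passes its speed limit or range.

## Robot

A 7-joint arm with a two-finger parallel gripper is mounted at the origin on a cart in front of the work surface, level with it; the furniture and walls round the work are solid. World frame = base frame: x ahead of the robot, y to its left, z up, the work surface at z = 0. Lengths are in mm, angles in rad, forces in N, time in s.
With the tool pointing down it reaches from about 400 to 850 mm from the base axis. Payload 10.4 kg.
Tool frame: the origin (TCP) lies on the centre line of the jaws, within the pads' length; the fingertips stand 8 mm ahead of it and the grasp point (between the pads) lies 11 mm behind it; z points along the fingers, y is the line along which they close (so a half turn about z gives the same grasp; the last joint's range is limited). The gripper opens to 85 mm and grips with 20 to 120 N. Pads are 22 mm wide; open, the fingers measure 114 mm over their backs; the gripper's body (76 mm by 85 mm) begins 54 mm behind the grasp point. The pads swing forward as they close: fully open they stand 13 mm farther back than shut.
Start: joints at [1.264, 0.332, -0.065, 1.46, 0.022, 1.35, -0.088], TCP at [175.026, -600.017, 200.638] pointing down, gripper open.
Joint ranges: [-2.6, 2.6], [-0.5, 2.12], [-1.47, 1.34], [0.16, 2.42], [-1.27, 4.41], [0.06, 2.06], [-2.6, 2.6]. Speed limits (rad/s): [2.22, 2.22, 2.79, 2.79, 3.14, 3.14, 3.14].

## Interface

Orientations are given as a rotation vector (axis times angle).
In Python, from plant import readout, eyes, ticket gives the robot as it stands.
- The arm moves only by the tool jog_arm, never from a script. Its argument "targets" is a list of rows, each an object of numbers: "x", "y", "z": the shift along the tool's x, y, z in mm; "wx", "wy", "wz": the turn, a rotation vector about the tool's x, y, z in rad. A call has 1 to 12 rows; each row is the pose to reach, as a shift and turn from the pose commanded when the call began, along the tool's axes at that moment; what a row does not reach only later rows make up. A row lasts 1/8 s, in which the tool goes at most 62.5 mm and 10.7 degrees, less where a joint would pass 70% of its speed; a pose out of reach is approached as far as the arm can. A call with a gripper value outside its range is refused whole. "hand" is the finger opening in mm, from 0 to 85.4, set as the call begins (left out, the last holds). The fingers move at their own pace and stop on an object; "grip_force" is the grip in N (left out, the last holds). Time passes only in rows, so rows that repeat a pose let the fingers close. It gives the time, the measured TCP pose, the force, the opening and the grip force at its end, in the units of the state.
- readout.sense(): the state, without advancing time (a new reading comes with each control period).
- eyes.snapshot(name): name is "scene" or "top"; returns the picture (400x640x3 uint8, red, green, blue); there is no depth.
- eyes.camera_model(name): a dict with "camera_matrix" (3x3 intrinsics, pixels), "k1" (the pictures are not rectified: a ray, as slopes to the right and down, at radius r is drawn at 1 + k1 r^2 times it, then the intrinsics apply), "R" (3x3) and "t" (3): a world point X has camera coordinates R X + t. Camera axes: x right, y down, z forward; pixel columns grow to the right and rows downward; lengths in mm; the calibration is good to about 2 mm. A picture is of the moment at which its call begins. camera_model takes no time and is no camera call.
- ticket.close_job(): hands the job in; it is judged then, once.
The state is a dict: "time": time; "joint_pos": joint angles; "joint_vel": joint speeds; "tau": joint torques, N m; "ee_pos": TCP position; "tcp_rot": TCP orientation; "ft_force": force on the tool from outside, world axes, zero at the start; "wrist_torque": the same for the moment, N m; "grip_width": opening from 0.0 (shut) to 1.0 (fully open); "finger_force": force on a finger pad.
Only numpy, scipy, OpenCV 4.12 (cv2) and the standard library are available. Lean on these libraries where they do the work, as an engineer would, in place of code of your own. Each camera call takes 0.05 s, during which the arm holds its last target. There are 200 camera calls.

## Working session

There is one attempt and no reset: what is moved stays moved. The work goes in short steps, Python scripts to look and compute and a tool call to move; the robot and the scene stay as the last step left them, time stands still between calls to the robot, and variables do not carry over. Pictures are saved under pics/ and viewed, at most 10 in all, crops included, and the job is handed in when it is done.

Besides the shell and the picture viewer there is one more tool, called as name([rows], argument=value, ...), one row to a line, values as JSON. jog_arm: Moves the arm, as the interface text tells. Its arguments: {"type":"object","properties":{"targets":{"type":"array","items":{"type":"object","properties":{"x":{"type":"number"},"y":{"type":"number"},"z":{"type":"number"},"wx":{"type":"number"},"wy":{"type":"number"},"wz":{"type":"number"}}}},"hand":{"type":"number"},"grip_force":{"type":"number"}},"required":["targets"]}

```bash
mkdir -p pics; ls; python3 - <<'E'
from plant import readout, eyes, ticket
import cv2
for n in("scene","top"):
    im=eyes.snapshot(n); cv2.imwrite(f"pics/{n}0.png",im[:,:,::-1])
    print(n,eyes.camera_model(n))
s=readout.sense(); print(s)
E
```

```text
pics
scene {'camera_matrix': array([[407.53987376,   0.        , 318.83323091],
       [  0.        , 407.53987376, 203.39731175],
       [  0.        ,   0.        ,   1.        ]]), 'k1': -0.0761247607620922, 'R': array([[ 0.79902254, -0.60113176, -0.01426879],
       [-0.2503727 , -0.31103232, -0.91682736],
       [ 0.54669599,  0.73613824, -0.39902881]]), 't': array([-280.83302812,  205.80511611, 1181.77210326])}
top {'camera_matrix': array([[514.99007897,   0.        , 327.23630243],
       [  0.        , 514.99007897, 199.74917894],
       [  0.        ,   0.        ,   1.        ]]), 'k1': -0.0834996237548871, 'R': array([[ 0.23858359, -0.97111851,  0.00259078],
       [-0.8132889 , -0.20126462, -0.54594296],
       [ 0.53069674,  0.12814598, -0.83781834]]), 't': array([ -22.86897097,  416.42506249, 1932.01405407])}
{'time': 0.1, 'joint_pos': array([ 1.26444092,  0.33281566, -0.06470634,  1.46082121,  0.02158892,
        1.34987281, -0.0884636 ]), 'joint_vel': array([ 4.81964496e-06, -1.22733168e-03, -6.79556932e-04, -1.24408202e-03,
       -2.18509273e-03,  2.33305129e-04, -1.80887797e-03]), 'tau': array([ 1.11463236e-03, -6.26755285e+01,  4.91012167e-02, -3.92433107e+01,
        1.62007328e-02,  7.05418526e-03, -1.01772498e-04]), 'ee_pos': array([ 174.88382789, -599.67032383,  199.90839951]), 'tcp_rot': array([-3.10882211e+00, -4.44148702e-01,  3.32960382e-04]), 'ft_force': array([-0.22859315,  0.28589337,  0.24857478]), 'wrist_torque': array([ 0.06054774, -0.03451356, -0.06935679]), 'finger_force': 0.0, 'grip_width': 0.9995752785025659}
```

View pics/scene0.png

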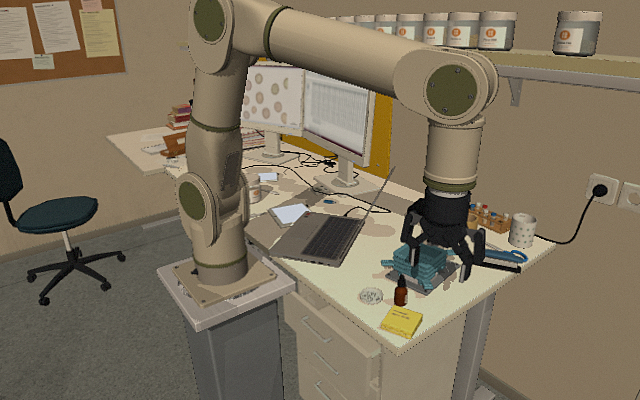

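View pics/top0.png

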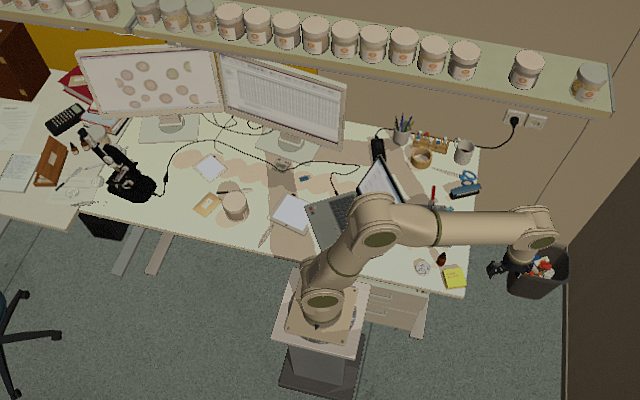

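The scene view shows the nest around (425,262), the bottle at (401,291), the dish at (371,296) and the laptop at (320,238). The top view shows the red handle near (433,192), two pads at (291,213) and (210,167), and the jar at (235,205). The arm hides the nest in the top view.

```bash
cat > h.py <<'E'
import numpy as np, cv2
from plant import readout, eyes, ticket
from scipy.spatial.transform import Rotation as Ro
CM={n:eyes.camera_model(n) for n in("scene","top")}
def ray(n,p):
    c=CM[n];K=c["camera_matrix"]
    d=np.array([(p[0]-K[0,2])/K[0,0],(p[1]-K[1,2])/K[1,1]]);u=d.copy()
    for _ in range(20): u=d/(1+c["k1"]*(u@u))
    C=-c["R"].T@c["t"]; v=c["R"].T@np.array([u[0],u[1],1]); return C,v/np.linalg.norm(v)
def onz(n,p,z):
    C,v=ray(n,p); return C+v*(z-C[2])/v[2]
def two(p,q):
    (A,a),(B,b)=ray("scene",p),ray("top",q)
    s=np.linalg.lstsq(np.c_[a,-b],B-A,rcond=None)[0]
    P,Q=A+a*s[0],B+b*s[1]; return (P+Q)/2,np.linalg.norm(P-Q)
def proj(n,X):
    c=CM[n];K=c["camera_matrix"];x=c["R"]@np.asarray(X,float)+c["t"];u=x[:2]/x[2]
    u=u*(1+c["k1"]*(u@u)); return u*K[0,0]+K[:2,2]
def snap(n,f):
    im=eyes.snapshot(n)[:,:,::-1].copy(); cv2.imwrite(f"pics/{f}.png",im); return im
def crop(im,x0,y0,x1,y1,s,f): cv2.imwrite(f"pics/{f}.png",cv2.resize(im[y0:y1,x0:x1],None,fx=s,fy=s,interpolation=cv2.INTER_CUBIC))
def pose():
    s=readout.sense(); return s["ee_pos"],Ro.from_rotvec(s["tcp_rot"]).as_matrix()
E
python3 - <<'E'
from h import *
for n,p,z in [("top",(433,192),90),("scene",(425,255),70),("top",(291,213),8),("top",(210,167),8),("top",(235,205),0),("scene",(401,303),0),("scene",(371,297),7),("top",(423,268),7),("top",(236,194),102)]: print(n,p,onz(n,p,z).round())
p,R=pose();print(p,R.round(2))
E
```

```text
top (433, 192) [ 573. -332.   90.]
scene (425, 255) [ 447. -367.   70.]
top (291, 213) [382. 227.   8.]
top (210, 167) [527. 645.   8.]
top (235, 205) [368. 471.   0.]
scene (401, 303) [ 307. -413.    0.]
scene (371, 297) [ 257. -353.    7.]
top (423, 268) [ 263. -348.    7.]
top (236, 194) [361. 449. 102.]
[ 174.88382789 -599.67032383  199.90839951] [[ 0.96  0.28 -0.  ]
 [ 0.28 -0.96  0.  ]
 [-0.   -0.   -1.  ]]
```

jog_arm([
  {"x": 0,"y": 0,"z": -60},
  {"x": 20,"y": -20,"z": -120},
  {"x": 40,"y": -50,"z": -170},
  {"x": 413,"y": -505,"z": -270},
  {"x": 413,"y": -505,"z": -270},
  {"x": 413,"y": -505,"z": -270},
  {"x": 413,"y": -505,"z": -270},
  {"x": 413,"y": -505,"z": -270},
  {"x": 413,"y": -505,"z": -270},
  {"x": 413,"y": -505,"z": -270},
  {"x": 413,"y": -505,"z": -270},
  {"x": 413,"y": -505,"z": -270},
], hand=0)

```text
validation failed for argument at $.ta...
```

```bash
python3 - <<'E'
from h import *
p,R=pose();print(p,readout.sense()["joint_pos"])
a=snap("scene","s1");b=snap("top","t1")
c1=cv2.resize(a[200:330,350:530],None,fx=4,fy=4,interpolation=cv2.INTER_CUBIC)[:, :720]
c2=b[140:300,190:490]
cv2.imwrite("pics/c1.png",c1); crop(b,180,140,500,310,2.5,"c2")
E
```

```text
[ 174.88382789 -599.67032383  199.90839951] [ 1.26444092  0.33281566 -0.06470634  1.46082121  0.02158892  1.34987281
 -0.0884636 ]
```

View pics/c1.png

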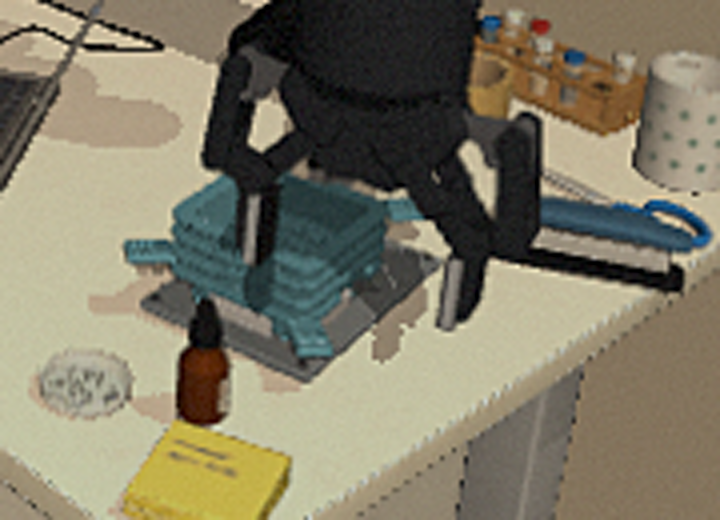

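View pics/c2.png

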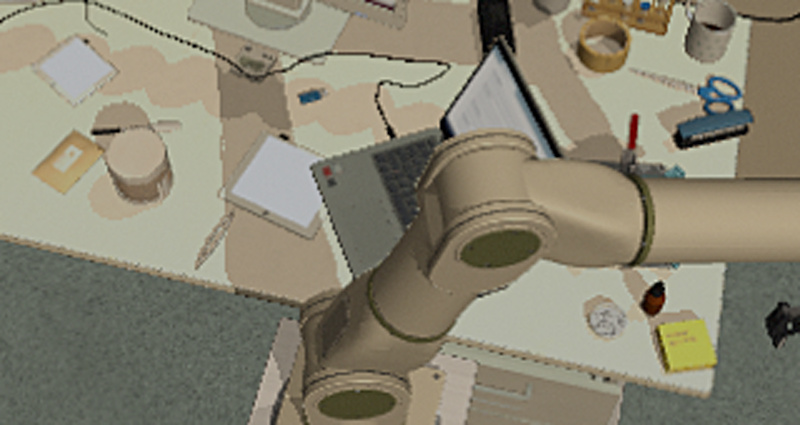

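The crops show the nest under the arm, the bottle and dish left of it, the red handle at about (433,192) in the top view, and the large pad at (291,213). The move was rejected, so I'm retrying it.

jog_arm([
  {"x": 0.0,"y": 0.0,"z": -60.0,"wx": 0.0,"wy": 0.0,"wz": 0.0},
  {"x": 20.0,"y": -20.0,"z": -120.0,"wx": 0.0,"wy": 0.0,"wz": 0.0},
  {"x": 40.0,"y": -50.0,"z": -170.0,"wx": 0.0,"wy": 0.0,"wz": 0.0},
  {"x": 413.0,"y": -505.0,"z": -270.0,"wx": 0.0,"wy": 0.0,"wz": 0.0},
  {"x": 413.0,"y": -505.0,"z": -270.0,"wx": 0.0,"wy": 0.0,"wz": 0.0},
  {"x": 413.0,"y": -505.0,"z": -270.0,"wx": 0.0,"wy": 0.0,"wz": 0.0},
  {"x": 413.0,"y": -505.0,"z": -270.0,"wx": 0.0,"wy": 0.0,"wz": 0.0},
  {"x": 413.0,"y": -505.0,"z": -270.0,"wx": 0.0,"wy": 0.0,"wz": 0.0},
  {"x": 413.0,"y": -505.0,"z": -270.0,"wx": 0.0,"wy": 0.0,"wz": 0.0},
  {"x": 413.0,"y": -505.0,"z": -270.0,"wx": 0.0,"wy": 0.0,"wz": 0.0},
  {"x": 413.0,"y": -505.0,"z": -270.0,"wx": 0.0,"wy": 0.0,"wz": 0.0},
  {"x": 413.0,"y": -505.0,"z": -270.0,"wx": 0.0,"wy": 0.0,"wz": 0.0},
], hand=0)

```text
time: 1.7
ee_pos: [416.3, -30.4, 464.8]
tcp_rot: [3.109, 0.444, 0.001]
ft_force: [0.7, -0.2, -1.0]
grip_width: 0.003
finger_force: 0.0
```

```bash
python3 - <<'E'
from h import *
p,R=pose();print(p,readout.sense()["joint_pos"])
a=snap("scene","s2");b=snap("top","t2")
c1=cv2.resize(a[215:325,355:485],None,fx=4.6,fy=4.6,interpolation=cv2.INTER_CUBIC)
cv2.imwrite("pics/c3.png",c1); crop(b,390,160,490,260,6,"c4")
E
```

```text
[416.29726394 -30.42394207 464.84922466] [ 0.77665416 -0.11749323 -0.69978751  1.38477757 -0.07782188  1.84540597
 -1.22822756]
```

View pics/c3.png

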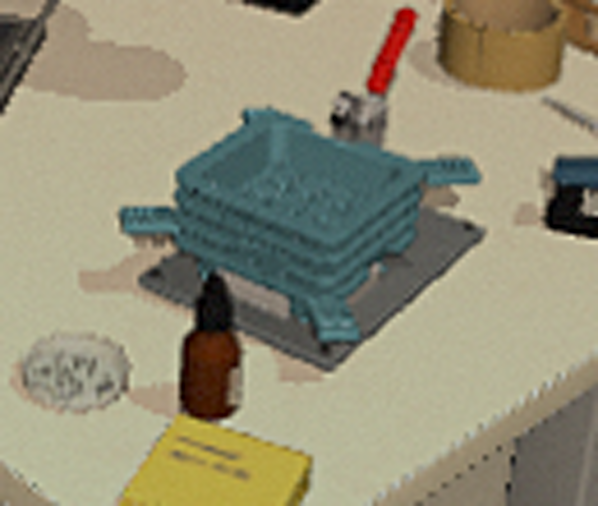

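View pics/c4.png

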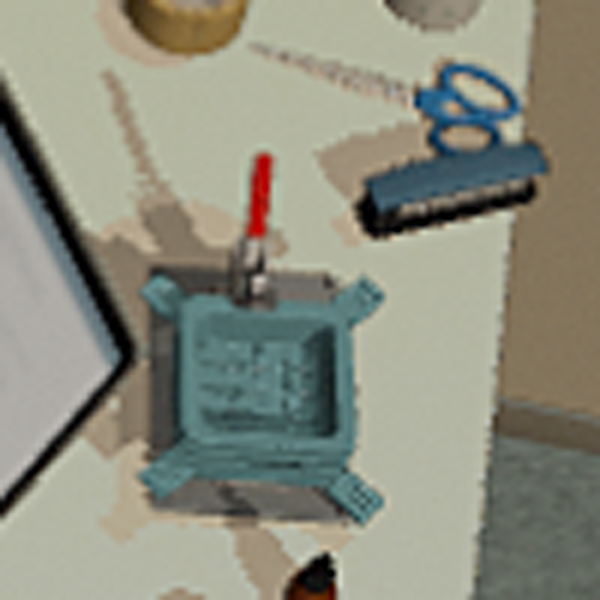

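The scene crop shows the top tray's tab, on the clamp side and to the right, at crop (455,170), with the handle up at (390,50). The top crop shows the tab tip at about (370,292), the handle from (258,235) to (263,155), and the rim spanning (178–355, 300–440).

```bash
python3 - <<'E'
from h import *
for n,f,(x0,y0,x1,y1),S in [("top","t2",(390,160,490,260),4),("scene","s2",(355,215,485,300),4)]:
    im=cv2.imread(f"pics/{f}.png")[y0:y1,x0:x1]
    big=cv2.resize(im,None,fx=S,fy=S,interpolation=cv2.INTER_CUBIC)
    H=cv2.cvtColor(big,cv2.COLOR_BGR2HSV)
    m=cv2.inRange(H,(82,70,40),(98,255,255))
    c=max(cv2.findContours(m,0,1)[0],key=cv2.contourArea)
    to=lambda q:(np.array(q)+.5)/S-.5+[x0,y0]
    h=cv2.convexHull(c); ap=cv2.approxPolyDP(h,6,True)[:,0]
    print(n,cv2.contourArea(c)/S**2); print(to(ap).round(2).tolist())
    r=cv2.inRange(H,(0,150,120),(6,255,255))|cv2.inRange(H,(174,150,120),(180,255,255))
    c=max(cv2.findContours(r,0,1)[0],key=cv2.contourArea); b=cv2.minAreaRect(c)
    print("red",to(cv2.boxPoints(b)).round(2).tolist(),to(b[0]))
b=cv2.imread("pics/t2.png"); g=b.min(2)
H=cv2.cvtColor(b,cv2.COLOR_BGR2HSV)
m=cv2.inRange(H,(105,8,120),(140,70,255)); 
for c in sorted(cv2.findContours(m,0,1)[0],key=cv2.contourArea)[-5:]:
    q=cv2.minAreaRect(c);print(cv2.contourArea(c),q)
print(H[213,291],H[167,210],H[213,270])
E
```

```text
top 913.40625
[[453.12, 208.88], [453.12, 243.62], [449.88, 246.38], [416.12, 242.12], [413.62, 239.62], [414.12, 208.12], [450.12, 206.38]]
red [[430.75, 198.84], [431.89, 185.19], [434.91, 185.44], [433.77, 199.1]] [432.83189774 192.14224243]
scene 1727.625
[[381.12, 260.38], [408.12, 238.62], [456.12, 249.62], [458.38, 252.88], [431.62, 288.62], [424.88, 288.62], [382.12, 264.62]]
red [[433.63, 233.6], [441.28, 215.49], [445.66, 217.34], [438.01, 235.45]] [439.64365387 225.4689846 ]
3.5 ((203.5, 164.00001525878906), (6.363960266113281, 12.020814895629883), 45.0)
4.5 ((296.29998779296875, 199.60000610351562), (5.375871658325195, 1.5811387300491333), 18.43494987487793)
20.0 ((213.25001525878906, 169.75), (9.899494171142578, 17.677669525146484), 45.0)
22.5 ((278.46551513671875, 212.58619689941406), (7.613508701324463, 11.513111114501953), 21.801406860351562)
22.5 ((285.8861999511719, 201.0655059814453), (6.394502639770508, 12.872050285339355), 41.633541107177734)
[ 21  63 173] [113   6 185] [ 21  47 147]
```

```bash
python3 - <<'E'
from h import *
for nm,s,t in [("tab",(457.25,251.25),(451.6,207.6)),("lr",(428.2,288.6),(451.5,245)),("ll",(381.6,262.5),(414.9,240.9)),("ul",(408,238.6),(414.1,208.1)),
 ("redend",(443.5,216.4),(433.4,185.3)),("redbase",(435.8,234.5),(432.26,199))]:
    X,e=two(s,t); print(nm,X.round(1),round(e,1),"@80",onz("top",t,80)[:2].round(1),onz("scene",s,80)[:2].round(1))
# pads from t1
b=cv2.imread("pics/t1.png");H=cv2.cvtColor(b,cv2.COLOR_BGR2HSV)
print(H[213,291],H[167,210],H[190,250])
m=cv2.inRange(H,(0,0,150),(180,18,255)); m[:150]=0;m[250:]=0
out=[]
for c in sorted(cv2.findContours(m,0,1)[0],key=cv2.contourArea)[-4:]:
    q=cv2.minAreaRect(c);B=cv2.boxPoints(q);print(cv2.contourArea(c),B.round(1).tolist(),[onz("top",p,8)[:2].round(0).tolist() for p in B])
v=b[145:260,195:330].copy();crop(b,195,145,330,260,5.5,"c5")
E
```

```text
tab [ 524.4 -417.4   76.7] 0.2 @80 [ 522.2 -417. ] [ 519.1 -420.6]
lr [ 376.9 -442.1   30.6] 2.8 @80 [ 349.5 -435.8] [ 316.2 -484.1]
ll [ 350.7 -295.4   48.9] 1.3 @80 [ 333.5 -293.8] [ 312.9 -330.3]
ul [ 490.2 -267.9   66.4] 3.3 @80 [ 482.9 -268. ] [ 467.9 -284.4]
redend [ 572.6 -325.4  136.6] 0.7 @80 [ 614.4 -330.2] [ 674.6 -254.7]
redbase [ 535.5 -332.8   91.7] 2.3 @80 [ 544.9 -334.4] [ 552.6 -319.5]
[108   7 183] [108   7 182] [ 18  44 174]
333.5 [[1.7000000476837158, 176.3000030517578], [16.600000381469727, 148.3000030517578], [38.20000076293945, 159.8000030517578], [23.200000762939453, 187.8000030517578]] [[251.0, 1564.0], [412.0, 1586.0], [376.0, 1443.0], [219.0, 1426.0]]
354.5 [[195.5, 166.60000610351562], [208.8000030517578, 152.10000610351562], [224.6999969482422, 166.60000610351562], [211.39999389648438, 181.1999969482422]] [[513.0, 709.0], [605.0, 681.0], [544.0, 581.0], [456.0, 611.0]]
546.0 [[352.70001220703125, 171.89999389648438], [379.20001220703125, 160.0], [398.0, 202.0], [371.5, 213.89999389648438]] [[653.0, 21.0], [746.0, -81.0], [544.0, -200.0], [459.0, -102.0]]
753.0 [[271.79998779296875, 216.5], [283.6000061035156, 191.39999389648438], [315.3999938964844, 206.39999389648438], [303.5, 231.5]] [[347.0, 300.0], [480.0, 288.0], [438.0, 136.0], [309.0, 153.0]]
```

View pics/c5.png

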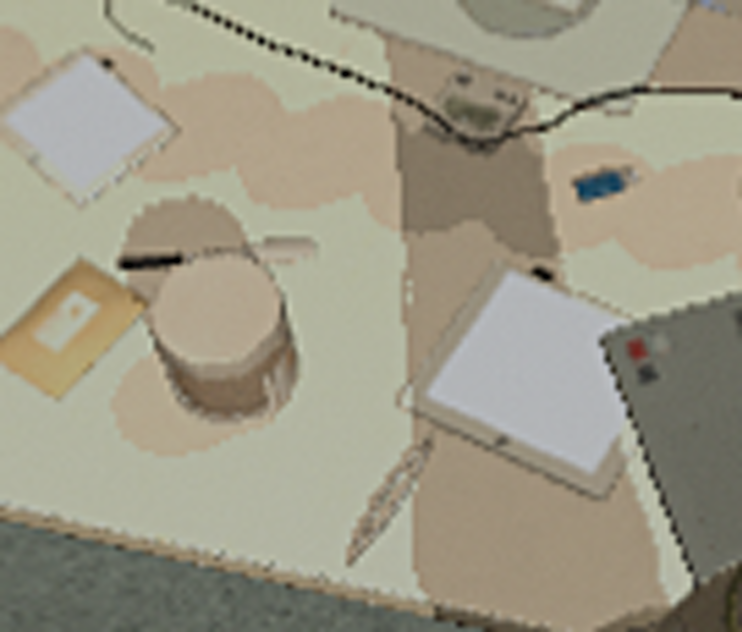

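The crop shows the big pad with outer corners at left (413,400), top (505,262) and bottom (605,497). The laptop hides the fourth corner. The jar stands at (220,330), well clear.

```bash
cat >> h.py <<'E'
def fit():
    s2=108/np.sqrt(2)
    T=[((457.25,251.25),(451.6,207.6),80,(1,-1)),((428.2,288.6),(451.5,245),38,(-1,-1)),((381.6,262.5),(414.9,240.9),52,(-1,1)),((408,238.6),(414.1,208.1),66,(1,1))]
    A=[];B=[]
    for s,t,z,c in T:
        A.append(onz("top",t,z)[:2]*.65+onz("scene",s,z)[:2]*.35);B.append(np.array(c)*s2)
    return np.array(A),np.array(B)
E
python3 - <<'E'
from h import *
A,B=fit();c=A.mean(0);U=(A-c)
y=np.arctan2((B[:,0]*U[:,1]-B[:,1]*U[:,0]).sum(),(B*U).sum());R=np.array([[np.cos(y),-np.sin(y)],[np.sin(y),np.cos(y)]])
print("nest",c,y,np.degrees(y));print((U-B@R.T).round(1).tolist(),np.linalg.norm(U,axis=1))
w=lambda X:np.r_[c+R@np.array(X[:2]),X[2]]
hg=w((94,8,74));print("hinge",hg,proj("top",hg),proj("scene",hg))
for a in(.75,.8,.85,.9):
    X=w((94+77*np.cos(a),8,74+77*np.sin(a)));g=w((94+61*np.cos(a+.205),8,74+61*np.sin(a+.205)));print(a,X.round(),proj("top",X).round(1),proj("scene",X).round(1),"grip",g.round())
f=lambda p:onz("top",(np.array(p)+.5)/5.5-.5+[195,145],8)[:2]
L,T,Bm=f((413,400)),f((505,262)),f((605,497))
print("pad",L,T,Bm,np.linalg.norm(L-T),np.linalg.norm(L-Bm),"ctr",(T+Bm)/2)
print("tabgrip",w((67.2,-67.2,76)))
E
```

```text
nest [ 432.8837961  -356.84247914] 0.18016080305348492 10.32245364865232
[[-0.6, 0.0], [-0.2, 1.6], [4.3, -1.3], [-3.5, -0.3]] [107.49215524 106.80068978 103.73149432 105.78501539]
hinge [ 523.9288937  -332.12830905   74.        ] [430.79991896 203.83590943] [432.86743215 240.71493406]
0.75 [ 579. -322.  126.] [432.3 185.3] [443.7 218.4] grip [ 559. -326.  124.]
0.8 [ 577. -323.  129.] [432.5 185.4] [443.4 217.9] grip [ 556. -326.  125.]
0.85 [ 574. -323.  132.] [432.6 185.6] [443.1 217.4] grip [ 554. -327.  127.]
0.9 [ 571. -324.  134.] [432.8 185.9] [442.7 217. ] grip [ 551. -327.  129.]
pad [340.50971458 307.30804642] [478.4208577  274.88471561] [294.41928887 143.94621192] 141.671294819571 169.73925978236917 ctr [386.42007328 209.41546377]
tabgrip [ 511.03757537 -410.9134213    76.        ]
```

```bash
cat >> h.py <<'E'
def togo(X,yaw=None):
    "shift in tool axes to world X, optional tool-y yaw turn"
    p,R=pose(); d=R.T@(np.asarray(X)-p); print("to",X,"shift",d.round(1), "tool y yaw now %.3f"%np.arctan2(R[1,1],R[0,1]))
E
python3 - <<'E'
from h import *
for t in [(412,218),(380,156)]:
    print(two((393,167),t), onz("top",t,230),onz("top",t,100))
print(onz("scene",(393,167),230))
for X in [(500,-200,350),(561,-325,300),(561,-325,158),(581,-322,90)]: togo(X)
print(pose()[1].round(4))
E
```

```text
(array([ 333.01469459, -280.48142167,  308.38292904]), np.float64(86.18185487836922)) [ 339.57670357 -259.96140126  230.        ] [ 421.68823139 -265.91284599  100.        ]
(array([596.37278126, -91.87188285, 225.47339742]), np.float64(2.7057731889899546)) [594.28854889 -92.7740792  230.        ] [696.88949055 -85.27671778 100.        ]
[ 583.74084964 -101.89261167  230.        ]
to (500, -200, 350) shift [ 28.5 190.6 115.6] tool y yaw now -1.277
to (561, -325, 300) shift [ 50.5 327.9 165.7] tool y yaw now -1.277
to (561, -325, 158) shift [ 50.2 327.9 307.7] tool y yaw now -1.277
to (581, -322, 90) shift [ 70.1 330.8 375.8] tool y yaw now -1.277
[[ 9.571e-01  2.897e-01  2.300e-03]
 [ 2.897e-01 -9.571e-01  3.000e-04]
 [ 2.300e-03  3.000e-04 -1.000e+00]]
```

jog_arm([
  {"x": 50.0,"y": 328.0,"z": 165.0},
  {"x": 50.0,"y": 328.0,"z": 165.0},
  {"x": 50.0,"y": 328.0,"z": 165.0},
  {"x": 50.0,"y": 328.0,"z": 165.0},
  {"x": 50.0,"y": 328.0,"z": 165.0},
  {"x": 50.0,"y": 328.0,"z": 165.0},
  {"x": 50.0,"y": 328.0,"z": 165.0},
  {"x": 50.0,"y": 328.0,"z": 165.0,"wz": 0.1},
  {"x": 50.0,"y": 328.0,"z": 210.0,"wz": 0.1},
  {"x": 50.0,"y": 328.0,"z": 260.0,"wz": 0.1},
  {"x": 50.0,"y": 328.0,"z": 295.0,"wz": 0.1},
  {"x": 50.0,"y": 328.0,"z": 295.0,"wz": 0.1},
])

```text
validation failed for argument at $.ta...
```

```bash
python3 - <<'E'
from h import *
print(pose()[0])
for X in [(561,-325,158),(571,-323.5,124),(581,-322,90),(581,-322,86)]: togo(X)
E
```

```text
[417.26091683 -25.84312685 465.51134216]
to (561, -325, 158) shift [ 50.2 327.9 307.7] tool y yaw now -1.277
to (571, -323.5, 124) shift [ 60.1 329.3 341.8] tool y yaw now -1.277
to (581, -322, 90) shift [ 70.1 330.8 375.8] tool y yaw now -1.277
to (581, -322, 86) shift [ 70.1 330.8 379.8] tool y yaw now -1.277
```

jog_arm([
  {"x": 50,"y": 328,"z": 165,"wx": 0,"wy": 0,"wz": 0.11},
  {"x": 50,"y": 328,"z": 165,"wx": 0,"wy": 0,"wz": 0.11},
  {"x": 50,"y": 328,"z": 165,"wx": 0,"wy": 0,"wz": 0.11},
  {"x": 50,"y": 328,"z": 165,"wx": 0,"wy": 0,"wz": 0.11},
  {"x": 50,"y": 328,"z": 165,"wx": 0,"wy": 0,"wz": 0.11},
  {"x": 50,"y": 328,"z": 165,"wx": 0,"wy": 0,"wz": 0.11},
  {"x": 50,"y": 328,"z": 165,"wx": 0,"wy": 0,"wz": 0.11},
  {"x": 50,"y": 328,"z": 210,"wx": 0,"wy": 0,"wz": 0.11},
  {"x": 50,"y": 328,"z": 260,"wx": 0,"wy": 0,"wz": 0.11},
  {"x": 50,"y": 328,"z": 300,"wx": 0,"wy": 0,"wz": 0.11},
  {"x": 50,"y": 328,"z": 300,"wx": 0,"wy": 0,"wz": 0.11},
  {"x": 50,"y": 328,"z": 300,"wx": 0,"wy": 0,"wz": 0.11},
])

```text
time: 3.3
ee_pos: [556.8, -333.5, 166.9]
tcp_rot: [3.128, 0.273, 0.004]
ft_force: [-0.7, -0.8, 0.1]
grip_width: 0.001
finger_force: 0.0
```

```bash
python3 - <<'E'
from h import *
print(pose()[0])
for X in [(561,-325,158),(571,-323.5,124),(581,-322,90),(581,-322,86)]: togo(X)
E
```

```text
[ 556.8302781  -333.52572916  166.92926098]
to (561, -325, 158) shift [ 5.6 -7.7  8.9] tool y yaw now -1.397
to (571, -323.5, 124) shift [15.6 -7.5 43. ] tool y yaw now -1.397
to (581, -322, 90) shift [25.6 -7.3 77. ] tool y yaw now -1.397
to (581, -322, 86) shift [25.6 -7.3 81. ] tool y yaw now -1.397
```

jog_arm([
  {"x": 6,"y": -8,"z": 4,"wx": 0,"wy": 0,"wz": 0},
  {"x": 6,"y": -8,"z": 4,"wx": 0,"wy": 0,"wz": 0},
  {"x": 6,"y": -8,"z": 4,"wx": 0,"wy": 0,"wz": 0},
])

```text
time: 3.68
ee_pos: [560.7, -324.4, 161.0]
tcp_rot: [3.129, 0.273, 0.001]
ft_force: [-0.2, -0.5, -0.6]
grip_width: 0.003
finger_force: 0.0
```

```bash
python3 - <<'E'
from h import *
print(pose()[0],readout.sense()["ft_force"])
for X in [(561,-325,158),(571,-323.5,124),(581,-322,90),(581,-322,86)]: togo(X)
E
```

```text
[ 560.73943371 -324.37273572  160.95637871] [-0.16709269 -0.48549597 -0.60375085]
to (561, -325, 158) shift [0.1 0.7 3. ] tool y yaw now -1.397
to (571, -323.5, 124) shift [10.2  0.9 37. ] tool y yaw now -1.397
to (581, -322, 90) shift [20.3  1.1 71. ] tool y yaw now -1.397
to (581, -322, 86) shift [20.3  1.1 75. ] tool y yaw now -1.397
```

jog_arm([
  {"x": 2,"y": 1,"z": 9,"wx": 0,"wy": 0,"wz": 0},
  {"x": 5,"y": 1,"z": 18,"wx": 0,"wy": 0,"wz": 0},
  {"x": 8,"y": 1,"z": 26,"wx": 0,"wy": 0,"wz": 0},
  {"x": 10,"y": 1,"z": 34,"wx": 0,"wy": 0,"wz": 0},
  {"x": 12,"y": 1,"z": 42,"wx": 0,"wy": 0,"wz": 0},
  {"x": 14,"y": 1,"z": 50,"wx": 0,"wy": 0,"wz": 0},
  {"x": 17,"y": 1,"z": 57,"wx": 0,"wy": 0,"wz": 0},
  {"x": 20,"y": 1,"z": 63,"wx": 0,"wy": 0,"wz": 0},
  {"x": 20,"y": 1,"z": 66,"wx": 0,"wy": 0,"wz": 0},
  {"x": 20,"y": 1,"z": 66,"wx": 0,"wy": 0,"wz": 0},
])

```text
time: 4.92
ee_pos: [586.5, -321.2, 99.2]
tcp_rot: [3.126, 0.276, 0.02]
ft_force: [12.4, 3.0, 16.7]
grip_width: 0.0
finger_force: 8.3
```

jog_arm([
  {"x": 0,"y": 0,"z": 3,"wx": 0,"wy": 0,"wz": 0},
  {"x": 0,"y": 0,"z": 6,"wx": 0,"wy": 0,"wz": 0},
  {"x": 0,"y": 0,"z": 8,"wx": 0,"wy": 0,"wz": 0},
  {"x": 0,"y": 0,"z": 8,"wx": 0,"wy": 0,"wz": 0},
])

```text
time: 5.42
ee_pos: [587.3, -321.2, 91.8]
tcp_rot: [3.125, 0.276, 0.022]
ft_force: [13.4, 2.3, 19.1]
grip_width: 0.001
finger_force: 9.7
```

jog_arm([
  {"x": 0,"y": 0,"z": 3,"wx": 0,"wy": 0,"wz": 0},
  {"x": 0,"y": 0,"z": 6,"wx": 0,"wy": 0,"wz": 0},
  {"x": 0,"y": 0,"z": 6,"wx": 0,"wy": 0,"wz": 0},
])

```text
time: 5.8
ee_pos: [585.3, -321.5, 84.0]
tcp_rot: [3.126, 0.275, 0.016]
ft_force: [8.1, 0.6, 13.0]
grip_width: -0.003
finger_force: 6.4
```

```bash
python3 - <<'E'
from h import *
a=snap("scene","s3");b=snap("top","t3")
c1=cv2.resize(a[190:290,380:500],(600,500),interpolation=cv2.INTER_CUBIC)
cv2.imwrite("pics/c6.png",c1)
for n,im in(("scene",a),("top",b)):
    H=cv2.cvtColor(im,cv2.COLOR_BGR2HSV);r=cv2.inRange(H,(0,150,90),(6,255,255))|cv2.inRange(H,(174,150,90),(180,255,255))
    for c in cv2.findContours(r,0,1)[0]: print(n,cv2.contourArea(c),cv2.boundingRect(c))
c=np.array([432.9,-356.8]);R=Ro.from_euler("z",.18).as_matrix()[:2,:2]
for s in(16,77): X=np.r_[c+R@[94+s,8],80];print(X,proj("scene",X),proj("top",X))
E
```

```text
scene 0.0 (404, 291, 1, 1)
scene 51.0 (436, 223, 12, 13)
scene 1.0 (307, 213, 3, 2)
scene 7.0 (483, 205, 4, 4)
scene 0.0 (190, 119, 2, 1)
scene 1.5 (176, 119, 6, 3)
scene 0.0 (191, 117, 1, 1)
scene 3.0 (183, 117, 7, 3)
scene 0.0 (175, 116, 8, 2)
scene 0.0 (189, 115, 1, 1)
scene 0.0 (184, 115, 4, 2)
scene 0.0 (169, 114, 2, 1)
scene 0.0 (184, 106, 6, 1)
scene 0.0 (184, 104, 1, 1)
top 17.0 (528, 268, 7, 7)
top 60.5 (539, 261, 13, 9)
top 1.5 (310, 207, 2, 3)
top 19.5 (431, 188, 3, 11)
top 4.5 (425, 132, 3, 4)
top 0.0 (107, 127, 3, 1)
top 0.0 (104, 126, 2, 1)
top 0.0 (95, 123, 1, 1)
top 0.0 (84, 120, 1, 1)
top 0.0 (80, 116, 1, 1)
top 0.0 (95, 113, 1, 1)
top 2.0 (92, 110, 6, 2)
top 1.0 (88, 107, 3, 4)
top 0.0 (86, 102, 5, 3)
top 5.0 (64, 90, 21, 12)
top 118.0 (69, 85, 24, 15)
top 125.5 (58, 67, 24, 20)
[ 539.69056962 -329.23599738   80.        ] [435.67962785 236.96653711] [430.85338148 199.77079536]
[ 599.70503488 -318.3151934    80.        ] [445.19984326 229.84304627] [430.13481558 187.55144997]
```

View pics/c6.png

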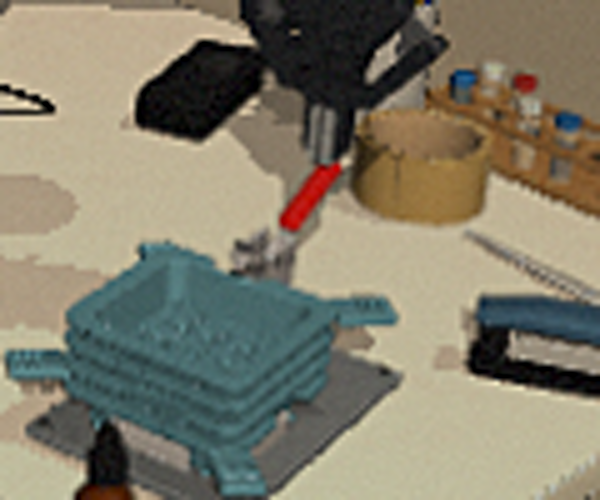

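The fingers are at the very end of the handle, crop (325,160). The handle is still partly raised, running from crop (285,225) to (335,170).

```bash
python3 - <<'E'
from h import *
print(pose()[0],readout.sense()["ft_force"])
tip=pose()[0]+pose()[1]@[0,0,8];print("tip",tip,proj("scene",tip),proj("top",tip))
c=np.array([432.9,-356.8]);R=Ro.from_euler("z",.18).as_matrix()[:2,:2]
for a in(0,.2,.3,.4,.5):
    o=[]
    for s,n in((77,12.4),(77,1.5)):
        X=np.r_[c+R@[94+s*np.cos(a)-n*np.sin(a),8],74+s*np.sin(a)+n*np.cos(a)];o+=[X.round(),proj("scene",X).round(1),proj("top",X).round(1)]
    print(a,*o)
im=cv2.imread("pics/s3.png");H=cv2.cvtColor(im,cv2.COLOR_BGR2HSV);r=cv2.inRange(H,(0,150,90),(6,255,255))|cv2.inRange(H,(174,150,90),(180,255,255))
r=r[220:240,430:455];ys,xs=np.nonzero(r)
for y in sorted(set(ys)):print(y+220,xs[ys==y].min()+430,xs[ys==y].max()+430)
E
```

```text
[ 585.27890124 -321.5458673    84.04427033] [ 8.25838676  1.84970074 12.90419525]
tip [ 585.36005701 -321.56249686   76.04469927] [443.0124358 232.7284973] [430.29603045 191.00073831]
0 [ 600. -318.   86.] [445.4 228. ] [430.4 186.7] [ 600. -318.   76.] [445.  231.1] [430.  188.2]
0.2 [ 596. -319.  101.] [445.4 224. ] [431.1 185.4] [ 598. -319.   91.] [445.3 226.9] [430.6 186.4]
0.3 [ 593. -320.  109.] [445.2 222.3] [431.4 185. ] [ 596. -319.   98.] [445.3 225. ] [430.9 185.8]
0.4 [ 589. -320.  115.] [444.8 220.7] [431.7 184.9] [ 593. -320.  105.] [445.1 223.2] [431.3 185.4]
0.5 [ 585. -321.  122.] [444.4 219.2] [432.  184.9] [ 590. -320.  112.] [444.8 221.5] [431.6 185.1]
223 443 447
224 443 447
225 442 446
226 441 446
227 440 445
228 440 444
229 439 443
230 438 443
231 437 442
232 437 441
233 436 440
234 436 440
235 437 439
```

```bash
python3 - <<'E'
from h import *
T=np.array([174.9,-599.7,0])
for s in(1,-1):
    for d in (42,57): print(s,d,proj("scene",T+s*d*np.array([.28,-.96,0])+[0,0,205]))
print("obs (412.5,265.5),(461.8,282)")
print(two((445.5,223),(432,187.5)),two((436.8,234.8),(431.8,198.5)))
p,R=pose()
for dx in(-11,0,11):
  for dy in (-8,8):print(dx,dy,proj("scene",p+R@[dx,dy,8]).round(1),proj("scene",p+R@[dx,dy,-20]).round(1),proj("top",p+R@[dx,dy,8]).round(1))
im=cv2.imread("pics/s3.png");cv2.imwrite("pics/c7.png",cv2.resize(np.hstack([im[200:240,425:465],cv2.imread("pics/t3.png")[165:205,412:452]]),None,fx=10,fy=10,interpolation=cv2.INTER_CUBIC))
E
```

```text
1 42 [456.48459777 297.05730354]
1 57 [464.55063481 299.90733965]
-1 42 [414.01599536 281.99554453]
-1 57 [406.89409204 279.46079198]
obs (412.5,265.5),(461.8,282)
(array([ 582.97368662, -325.07510081,  109.83173232]), np.float64(5.346682023385219)) (array([ 541.18832087, -331.45012898,   87.80959115]), np.float64(0.4665586354778653))
-11 -8 [438.9 233.2] [439.8 225. ] [428.5 193.1]
-11 8 [443.7 234.8] [444.7 226.6] [432.3 193.3]
0 -8 [440.6 231.9] [441.5 223.8] [428.4 190.9]
0 8 [445.4 233.5] [446.4 225.3] [432.2 191.1]
11 -8 [442.3 230.7] [443.3 222.5] [428.3 188.7]
11 8 [447.1 232.2] [448.1 224. ] [432.1 188.9]
```

View pics/c7.png

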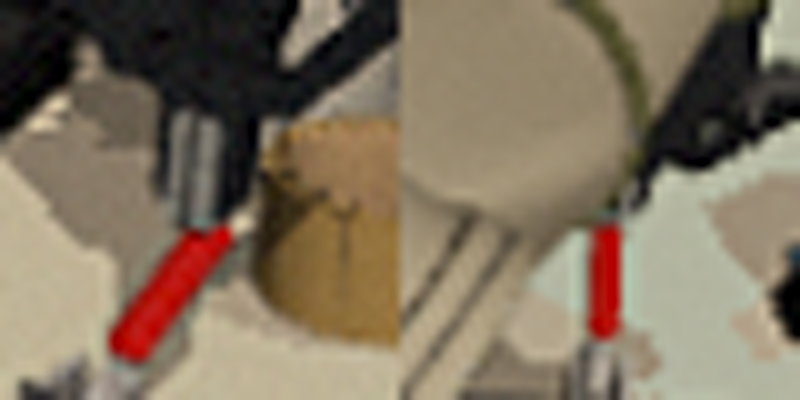

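The close-up shows the fingers resting on top of the handle's outer end at scene (445,222), with the handle at about 0.3 rad. The fingertips therefore sit about 25–30 mm higher than the reported TCP suggests. I'll keep pressing to the stop and calibrate from that contact.

jog_arm([
  {"x": 0,"y": 0,"z": 3,"wx": 0,"wy": 0,"wz": 0},
  {"x": 0,"y": 0,"z": 6,"wx": 0,"wy": 0,"wz": 0},
  {"x": 0,"y": 0,"z": 9,"wx": 0,"wy": 0,"wz": 0},
  {"x": 0,"y": 0,"z": 9,"wx": 0,"wy": 0,"wz": 0},
])

```text
time: 6.4
ee_pos: [582.6, -322.1, 73.2]
tcp_rot: [3.128, 0.273, 0.007]
ft_force: [3.7, 0.6, 7.2]
grip_width: 0.001
finger_force: 3.1
```

jog_arm([
  {"x": 0,"y": 0,"z": 3,"wx": 0,"wy": 0,"wz": 0},
  {"x": 0,"y": 0,"z": 5,"wx": 0,"wy": 0,"wz": 0},
  {"x": 0,"y": 0,"z": 5,"wx": 0,"wy": 0,"wz": 0},
])

```text
time: 6.78
ee_pos: [582.9, -322.0, 68.3]
tcp_rot: [3.128, 0.273, 0.008]
ft_force: [3.3, 0.5, 7.6]
grip_width: 0.004
finger_force: 3.5
```

```bash
python3 - <<'E'
from h import *
a=snap("scene","s4");H=cv2.cvtColor(a,cv2.COLOR_BGR2HSV);r=cv2.inRange(H,(0,150,90),(6,255,255))|cv2.inRange(H,(174,150,90),(180,255,255))
r=r[215:245,430:455];ys,xs=np.nonzero(r)
for y in sorted(set(ys)):print(y+215,xs[ys==y].min()+430,xs[ys==y].max()+430)
# dark finger extents per row
g=a.max(2)
for y in range(212,240,2):print(y,g[y,436:456].tolist())
E
```

```text
226 447 448
227 446 448
228 442 447
229 441 446
230 440 445
231 439 444
232 438 443
233 437 442
234 436 441
235 436 440
236 438 439
212 [61, 61, 38, 23, 30, 30, 25, 31, 15, 30, 36, 35, 25, 21, 22, 12, 21, 26, 22, 27]
214 [106, 112, 122, 91, 27, 26, 19, 24, 25, 32, 33, 22, 23, 27, 25, 23, 27, 29, 18, 34]
216 [138, 139, 147, 115, 53, 65, 106, 67, 42, 45, 27, 27, 28, 19, 54, 32, 31, 18, 84, 140]
218 [138, 140, 144, 109, 21, 98, 119, 67, 112, 117, 60, 18, 27, 14, 116, 68, 52, 94, 100, 144]
220 [136, 137, 144, 109, 26, 103, 96, 55, 121, 103, 44, 29, 15, 12, 116, 71, 40, 59, 67, 72]
222 [139, 144, 146, 100, 44, 116, 90, 81, 121, 85, 23, 29, 23, 37, 88, 58, 50, 60, 68, 67]
224 [136, 141, 139, 109, 90, 119, 73, 97, 127, 82, 26, 21, 40, 148, 90, 44, 55, 68, 68, 62]
226 [135, 136, 134, 139, 134, 109, 63, 103, 122, 70, 45, 91, 128, 114, 57, 47, 51, 79, 85, 131]
228 [143, 134, 138, 139, 137, 134, 152, 133, 114, 155, 170, 151, 108, 91, 60, 52, 95, 116, 123, 129]
230 [176, 127, 130, 126, 144, 165, 172, 179, 173, 140, 84, 111, 128, 128, 166, 135, 101, 108, 122, 129]
232 [167, 119, 142, 163, 171, 178, 174, 142, 106, 173, 205, 202, 181, 175, 176, 169, 171, 164, 138, 141]
234 [144, 172, 187, 182, 181, 158, 114, 122, 129, 180, 194, 194, 192, 191, 190, 194, 191, 197, 176, 180]
236 [118, 133, 166, 155, 113, 123, 136, 131, 151, 186, 194, 189, 195, 191, 191, 193, 192, 194, 193, 193]
238 [131, 156, 140, 120, 138, 131, 152, 190, 195, 194, 193, 192, 196, 191, 193, 192, 189, 194, 194, 193]
```

jog_arm([
  {"x": 0,"y": 0,"z": 3,"wx": 0,"wy": 0,"wz": 0},
  {"x": 0,"y": 0,"z": 6,"wx": 0,"wy": 0,"wz": 0},
  {"x": 0,"y": 0,"z": 6,"wx": 0,"wy": 0,"wz": 0},
])

```text
time: 7.2
ee_pos: [583.1, -322.0, 62.4]
tcp_rot: [3.128, 0.274, 0.009]
ft_force: [4.6, 0.8, 7.0]
grip_width: 0.005
finger_force: 3.6
```

jog_arm([
  {"x": 0,"y": 0,"z": 3,"wx": 0,"wy": 0,"wz": 0},
  {"x": 0,"y": 0,"z": 5,"wx": 0,"wy": 0,"wz": 0},
  {"x": 0,"y": 0,"z": 5,"wx": 0,"wy": 0,"wz": 0},
])

```text
time: 7.58
ee_pos: [583.6, -321.9, 57.6]
tcp_rot: [3.128, 0.274, 0.01]
ft_force: [5.3, 0.6, 7.3]
grip_width: 0.001
finger_force: 4.1
```

jog_arm([
  {"x": 0,"y": 0,"z": 2,"wx": 0,"wy": 0,"wz": 0},
  {"x": 0,"y": 0,"z": 4,"wx": 0,"wy": 0,"wz": 0},
  {"x": 0,"y": 0,"z": 4,"wx": 0,"wy": 0,"wz": 0},
])

```text
time: 7.95
ee_pos: [584.2, -321.9, 55.5]
tcp_rot: [3.127, 0.274, 0.012]
ft_force: [0.7, 2.6, 21.2]
grip_width: 0.001
finger_force: 10.5
```

```bash
python3 - <<'E'
from h import *
a=snap("scene","s5");H=cv2.cvtColor(a,cv2.COLOR_BGR2HSV);r=cv2.inRange(H,(0,150,90),(6,255,255))|cv2.inRange(H,(174,150,90),(180,255,255))
r=r[215:245,430:455];ys,xs=np.nonzero(r)
for y in sorted(set(ys)):print(y+215,xs[ys==y].min()+430,xs[ys==y].max()+430)
c=np.array([432.9,-356.8]);R=Ro.from_euler("z",.18).as_matrix()[:2,:2]
for a in(0,.1):
  for s,n,y in((77,12.4,15.5),(77,12.4,.5),(77,1.5,.5),(16,12.4,15.5),(16,1.5,.5)):
    X=np.r_[c+R@[94+s*np.cos(a)-n*np.sin(a),y],74+s*np.sin(a)+n*np.cos(a)];print(a,s,n,y,proj("scene",X).round(1))
E
```

```text
230 446 448
231 441 448
232 440 446
233 439 445
234 437 443
235 437 442
236 436 441
237 439 440
0 77 12.4 15.5 [443.2 227.3]
0 77 12.4 0.5 [447.7 228.7]
0 77 1.5 0.5 [447.3 231.9]
0 16 12.4 15.5 [433.6 234.3]
0 16 1.5 0.5 [437.8 239.1]
0.1 77 12.4 15.5 [443.2 225.2]
0.1 77 12.4 0.5 [447.7 226.7]
0.1 77 1.5 0.5 [447.5 229.7]
0.1 16 12.4 15.5 [433.5 234. ]
0.1 16 1.5 0.5 [437.8 238.6]
```

jog_arm([
  {"x": 0,"y": 0,"z": 2,"wx": 0,"wy": 0,"wz": 0},
  {"x": 0,"y": 0,"z": 4,"wx": 0,"wy": 0,"wz": 0},
  {"x": 0,"y": 0,"z": 4,"wx": 0,"wy": 0,"wz": 0},
])

```text
time: 8.38
ee_pos: [584.5, -322.1, 54.9]
tcp_rot: [3.125, 0.273, 0.013]
ft_force: [-10.7, 7.6, 46.3]
grip_width: 0.0
finger_force: 22.9
```

jog_arm([
  {"x": 0,"y": 0,"z": -15,"wx": 0,"wy": 0,"wz": 0},
  {"x": 0,"y": 0,"z": -70,"wx": 0,"wy": 0,"wz": 0},
  {"x": -20,"y": 20,"z": -90,"wx": 0,"wy": 0,"wz": 0.15},
  {"x": -50,"y": 40,"z": -90,"wx": 0,"wy": 0,"wz": 0.3},
  {"x": -88,"y": 75,"z": -90,"wx": 0,"wy": 0,"wz": 0.47},
  {"x": -88,"y": 75,"z": -90,"wx": 0,"wy": 0,"wz": 0.63},
  {"x": -88,"y": 75,"z": -90,"wx": 0,"wy": 0,"wz": 0.78},
  {"x": -88,"y": 75,"z": -90,"wx": 0,"wy": 0,"wz": 0.78},
  {"x": -88,"y": 75,"z": -90,"wx": 0,"wy": 0,"wz": 0.78},
], hand=44)

```text
time: 9.5
ee_pos: [506.7, -410.9, 137.3]
tcp_rot: [3.0, -0.932, -0.0]
ft_force: [0.9, 0.7, -0.3]
grip_width: 0.512
finger_force: 0.0
```

```bash
python3 - <<'E'
from h import *
a=snap("scene","s6");b=snap("top","t6")
print(pose()[0],pose()[1].round(3),readout.sense()["grip_width"],readout.sense()["joint_pos"].round(2))
p,R=pose();togo((511,-411,60))
for k in(8,-31,-44):
  for d in(-22,22): print(k,d,proj("scene",p+R@[0,d,k]).round(1),proj("top",p+R@[0,d,k]).round(1))
H=cv2.cvtColor(a,cv2.COLOR_BGR2HSV);r=cv2.inRange(H,(0,150,90),(6,255,255))|cv2.inRange(H,(174,150,90),(180,255,255));r=r[212:245,430:455];ys,xs=np.nonzero(r)
for y in sorted(set(ys)):print(y+212,xs[ys==y].min()+430,xs[ys==y].max()+430)
crop(a,400,190,480,260,8,"c8")
E
```

```text
[ 506.67381306 -410.99173949  137.32194744] [[ 0.823 -0.568 -0.   ]
 [-0.568 -0.823  0.   ]
 [-0.    -0.    -1.   ]] 0.5143646503350381 [ 0.89  0.46 -0.38  1.45  0.17  1.27 -1.68]
to (511, -411, 60) shift [ 3.6 -2.4 77.3] tool y yaw now -2.175
8 -22 [451.1 231.9] [448.  200.4]
8 22 [456.6 239.5] [456.4 207.4]
-31 -22 [452.8 219.3] [450. 195.]
-31 22 [458.4 226.5] [458.5 202.1]
-44 -22 [453.4 215. ] [450.7 193.2]
-44 22 [459.  222.1] [459.2 200.2]
229 444 447
230 443 448
231 442 447
232 440 446
233 439 445
234 437 443
235 437 442
236 436 441
237 439 440
```

View pics/c8.png

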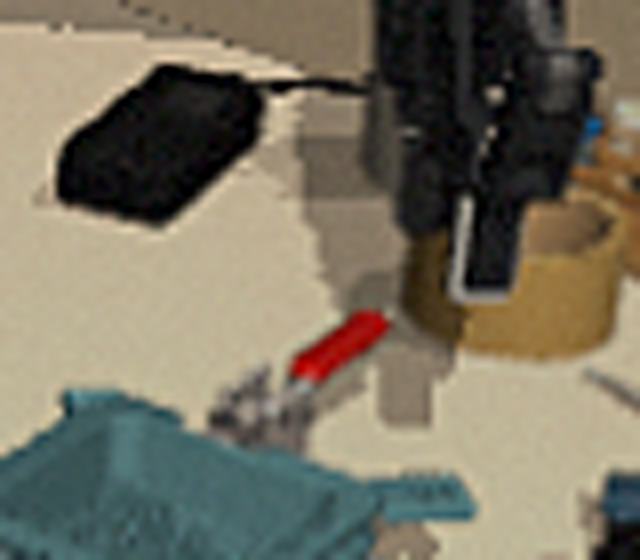

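The clamp handle is down and stayed there. The fingertip is at crop (485,300), which confirms it is about 31 mm behind the reported TCP. I'll test with a small tilt whether that offset follows the tool axis.

jog_arm([
  {"x": 4,"y": -2,"z": 0,"wx": 0,"wy": 0.15,"wz": 0},
  {"x": 4,"y": -2,"z": 0,"wx": 0,"wy": 0.3,"wz": 0},
  {"x": 4,"y": -2,"z": 0,"wx": 0,"wy": 0.3,"wz": 0},
  {"x": 4,"y": -2,"z": 0,"wx": 0,"wy": 0.3,"wz": 0},
])

```text
time: 10.1
ee_pos: [511.5, -412.3, 138.4]
tcp_rot: [2.883, -0.901, 0.436]
ft_force: [0.5, -0.1, 0.9]
grip_width: 0.513
finger_force: 0.0
```

```bash
python3 - <<'E'
from h import *
a=snap("scene","s7");a6=cv2.imread("pics/s6.png");a2=cv2.imread("pics/s2.png")
p,R=pose();print(p,R.round(3))
p6=np.array([506.67,-410.99,137.32]);R6=np.array([[.823,-.568,0],[-.568,-.823,0],[0,0,-1.]])
for nm,im in(("s6",a6),("s7",a)):
    d=(cv2.absdiff(im,a2).max(2)>45)&(im.max(2)<60)
    print(nm)
    for y in range(214,234):
        xs=np.nonzero(d[y,448:472])[0]+448
        print(y,xs.tolist())
# near finger (+y) tip outline, hypotheses
for nm,q,Q in(("s6",p6,R6),("s7",p,R)):
  for dx in(-11,11):
    for dd in (22,34):
      v=Q@[dx,dd,-28]; w=Q@[dx,dd,8]-[0,0,-36]
      print(nm,dx,dd,"toolaxis",proj("scene",q+v).round(1),"worldz",proj("scene",q+w).round(1))
E
```

```text
[ 512.07159488 -412.45037329  138.54956528] [[ 0.785 -0.569  0.244]
 [-0.544 -0.822 -0.169]
 [ 0.296  0.    -0.955]]
s6
214 [450, 451, 452, 453, 454, 455, 456, 457, 459, 460, 461, 462, 463, 464, 465, 466, 467, 468, 469]
215 [450, 451, 452, 453, 454, 455, 456, 459, 460, 461, 462, 463, 464, 465]
216 [450, 451, 452, 453, 454, 455, 456, 459, 460, 461, 462, 463, 464]
217 [450, 451, 452, 453, 454, 455, 456, 459, 460, 461, 462, 463, 464]
218 [450, 453, 454, 455, 456, 459, 460, 461, 462, 463, 464]
219 [454, 456, 459, 460, 461, 462, 463, 464]
220 [456, 459, 460, 461, 462, 463, 464]
221 [455, 456, 459, 460, 461, 462, 463]
222 [455, 458, 459, 460, 461, 462, 463]
223 [458, 459, 460, 461, 462, 463]
224 [455, 458, 459, 460, 461, 462, 463]
225 [455, 458, 459, 460, 461, 462, 463]
226 [455]
227 []
228 []
229 []
230 []
231 []
232 []
233 []
s7
214 [448, 449, 450, 451, 452, 453, 454, 455, 456, 457, 458, 459, 460, 461]
215 [448, 449, 450, 451, 452, 453, 454, 455, 456, 457, 458, 459]
216 [448, 449, 450, 451, 452, 453, 454, 455, 456, 457, 458]
217 [448, 449, 450, 453, 454, 455, 456, 457, 458]
218 [448, 449, 450, 453, 454, 455, 456, 457, 458]
219 [454, 455, 456, 457, 458, 459]
220 [454, 455, 456, 457, 458, 459]
221 [454, 455, 456, 457, 458, 459]
222 [454, 455, 456, 457, 458, 459]
223 [455, 456, 457, 458, 459]
224 [455, 456, 457, 458, 459, 460]
225 [455, 456, 457, 458, 459, 460]
226 [455, 456]
227 []
228 []
229 []
230 []
231 []
232 []
233 []
s6 -11 22 toolaxis [454.2 227.7] worldz [454.2 227.7]
s6 -11 34 toolaxis [455.8 229.7] worldz [455.8 229.7]
s6 11 22 toolaxis [462.3 227.4] worldz [462.3 227.4]
s6 11 34 toolaxis [463.9 229.5] worldz [463.9 229.5]
s7 -11 22 toolaxis [452.9 228.5] worldz [456.9 227.8]
s7 -11 34 toolaxis [454.5 230.6] worldz [458.5 229.9]
s7 11 22 toolaxis [460.9 226. ] worldz [464.9 225.4]
s7 11 34 toolaxis [462.5 228.1] worldz [466.5 227.4]
```

jog_arm([
  {"x": -7,"y": -0.5,"z": 20,"wx": 0,"wy": -0.15,"wz": 0},
  {"x": -22,"y": -0.5,"z": 65,"wx": 0,"wy": -0.3,"wz": 0},
  {"x": -22,"y": -0.5,"z": 65,"wx": 0,"wy": -0.3,"wz": 0},
  {"x": -22,"y": -0.5,"z": 65,"wx": 0,"wy": -0.3,"wz": 0},
  {"x": -22,"y": -0.5,"z": 65,"wx": 0,"wy": -0.3,"wz": 0},
])

```text
time: 10.78
ee_pos: [511.1, -411.2, 72.6]
tcp_rot: [2.996, -0.937, 0.009]
ft_force: [-0.1, -0.4, 0.8]
grip_width: 0.52
finger_force: 0.0
```

```bash
python3 - <<'E'
from h import *
togo((511,-411,24));print(pose()[1].round(3),readout.sense()["ft_force"])
E
```

```text
to (511, -411, 24) shift [-0.6 -0.2 48.6] tool y yaw now -2.177
[[ 0.822 -0.57   0.005]
 [-0.57  -0.822 -0.004]
 [ 0.006  0.001 -1.   ]] [-0.11612358 -0.38152686  0.84349554]
```

jog_arm([
  {"x": 0,"y": 0,"z": 15,"wx": 0,"wy": 0,"wz": 0},
  {"x": 0,"y": 0,"z": 30,"wx": 0,"wy": 0,"wz": 0},
  {"x": 0,"y": 0,"z": 40,"wx": 0,"wy": 0,"wz": 0},
  {"x": 0,"y": 0,"z": 48,"wx": 0,"wy": 0,"wz": 0},
  {"x": 0,"y": 0,"z": 48,"wx": 0,"wy": 0,"wz": 0},
  {"x": 0,"y": 0,"z": 48,"wx": 0,"wy": 0,"wz": 0},
])

```text
time: 11.52
ee_pos: [510.1, -410.4, 21.1]
tcp_rot: [2.998, -0.938, 0.001]
ft_force: [0.6, 0.0, 0.2]
grip_width: 0.515
finger_force: 0.0
```

jog_arm([
  {"x": 0,"y": 0,"z": 0,"wx": 0,"wy": 0,"wz": 0},
  {"x": 0,"y": 0,"z": 0,"wx": 0,"wy": 0,"wz": 0},
  {"x": 0,"y": 0,"z": 0,"wx": 0,"wy": 0,"wz": 0},
  {"x": 0,"y": 0,"z": 0,"wx": 0,"wy": 0,"wz": 0},
], hand=0, grip_force=70)

```text
time: 12.02
ee_pos: [510.5, -410.0, 21.2]
tcp_rot: [-2.998, 0.937, -0.002]
ft_force: [2.3, 2.5, 2.9]
grip_width: 0.265
finger_force: 68.2
```

jog_arm([
  {"x": 0.7,"y": 0,"z": -3.1,"wx": 0,"wy": 0.025,"wz": 0},
  {"x": 1.3,"y": 0,"z": -6.2,"wx": 0,"wy": 0.05,"wz": 0},
  {"x": 1.8,"y": 0,"z": -9.3,"wx": 0,"wy": 0.075,"wz": 0},
  {"x": 2.3,"y": 0,"z": -12.4,"wx": 0,"wy": 0.1,"wz": 0},
  {"x": 2.3,"y": 0,"z": -12.4,"wx": 0,"wy": 0.1,"wz": 0},
])

```text
time: 12.65
ee_pos: [511.5, -411.4, 33.6]
tcp_rot: [2.966, -0.928, 0.15]
ft_force: [3.0, 2.4, 0.2]
grip_width: 0.27
finger_force: 68.7
```

```bash
cat > st.py <<'E'
from h import *
import sys
k=sys.argv[1]
a=snap("scene","s"+k);b=snap("top","t"+k)
s=readout.sense();print(s["time"],s["ee_pos"].round(1),s["ft_force"].round(1),s["wrist_torque"].round(2),s["grip_width"]*85.4)
print(pose()[1].round(3).tolist())
for n,im,(x0,y0,x1,y1) in(("scene",a,(355,205,485,300)),("top",b,(390,150,490,260))):
    H=cv2.cvtColor(im,cv2.COLOR_BGR2HSV);m=cv2.inRange(H,(82,70,40),(98,255,255))[y0:y1,x0:x1]
    c=max(cv2.findContours(m,0,1)[0],key=cv2.contourArea)
    print(n,(cv2.approxPolyDP(cv2.convexHull(c),1.5,True)[:,0]+[x0,y0]).tolist())
    r=(cv2.inRange(H,(0,150,90),(6,255,255))|cv2.inRange(H,(174,150,90),(180,255,255)))
    r=r[210:245,428:455] if n=="scene" else r[180:205,425:440]
    ys,xs=np.nonzero(r);print("red rows",ys.min() if len(ys) else None,ys.max() if len(ys) else None,len(ys))
E
python3 st.py 8
```

```text
12.75 [ 511.6 -411.5   33.4] [2.3 2.4 0.8] [ 1.16 -0.56 -0.3 ] 22.563831350882626
[[0.818, -0.57, 0.082], [-0.567, -0.822, -0.057], [0.1, -0.0, -0.995]]
scene [[381, 260], [408, 239], [413, 238], [449, 247], [444, 266], [431, 287], [426, 288], [398, 274], [382, 264]]
red rows 22 27 23
top [[451, 207], [452, 244], [450, 246], [416, 242], [413, 239], [420, 213], [427, 209]]
red rows None None 0
```

jog_arm([
  {"x": 0.7,"y": 0,"z": -3.1,"wx": 0,"wy": 0.025,"wz": 0},
  {"x": 1.3,"y": 0,"z": -6.2,"wx": 0,"wy": 0.05,"wz": 0},
  {"x": 1.8,"y": 0,"z": -9.3,"wx": 0,"wy": 0.075,"wz": 0},
  {"x": 2.3,"y": 0,"z": -12.4,"wx": 0,"wy": 0.1,"wz": 0},
  {"x": 2.3,"y": 0,"z": -12.4,"wx": 0,"wy": 0.1,"wz": 0},
])

```text
time: 13.38
ee_pos: [512.9, -412.7, 46.9]
tcp_rot: [2.927, -0.915, 0.297]
ft_force: [4.6, 1.4, 1.9]
grip_width: 0.267
finger_force: 69.3
```

```bash
python3 st.py 9
```

```text
13.475 [ 512.9 -412.5   46.4] [4.4 0.5 1.8] [ 0.42 -0.84 -0.12] 22.630790666332402
[[0.805, -0.57, 0.164], [-0.558, -0.822, -0.114], [0.2, 0.0, -0.98]]
scene [[381, 260], [411, 238], [447, 243], [448, 245], [444, 266], [431, 288], [423, 288], [382, 264]]
red rows 22 27 22
top [[449, 206], [452, 244], [449, 246], [416, 242], [413, 239], [418, 213], [425, 209]]
red rows None None 0
```

jog_arm([
  {"x": 0.5,"y": 0,"z": -2.5,"wx": 0,"wy": 0,"wz": 0},
  {"x": 1,"y": 0,"z": -5,"wx": 0,"wy": 0,"wz": 0},
  {"x": 1.5,"y": 0,"z": -7.5,"wx": 0,"wy": 0,"wz": 0},
  {"x": 2,"y": 0,"z": -10,"wx": 0,"wy": 0,"wz": 0},
])

```text
time: 13.98
ee_pos: [512.1, -412.3, 55.8]
tcp_rot: [2.928, -0.916, 0.292]
ft_force: [1.9, 1.0, -1.7]
grip_width: 0.265
finger_force: 68.7
```

```bash
python3 st.py 10
```

```text
14.075 [ 512.3 -412.7   56.2] [ 1.8 -0.6 -1.4] [ 0.03 -0.38 -0.07] 22.585032603276677
[[0.805, -0.57, 0.163], [-0.558, -0.822, -0.114], [0.199, 0.001, -0.98]]
scene [[448, 241], [444, 267], [431, 288], [423, 288], [381, 262], [381, 260], [411, 236], [415, 235]]
red rows 21 27 22
top [[449, 205], [452, 244], [449, 246], [416, 242], [413, 239], [418, 212], [425, 208]]
red rows None None 0
```

jog_arm([
  {"x": 2,"y": 0,"z": -10,"wx": 0,"wy": 0,"wz": 0},
  {"x": 5,"y": 0,"z": -25,"wx": 0,"wy": 0,"wz": 0},
  {"x": 9,"y": 0,"z": -44,"wx": 0,"wy": 0,"wz": 0},
  {"x": 13,"y": 0,"z": -65,"wx": 0,"wy": -0.03,"wz": 0},
  {"x": 18,"y": 0,"z": -90,"wx": 0,"wy": -0.07,"wz": 0},
  {"x": 24,"y": 0,"z": -120,"wx": 0,"wy": -0.11,"wz": 0},
  {"x": 30,"y": 0,"z": -150,"wx": 0,"wy": -0.15,"wz": 0},
  {"x": 36,"y": 0,"z": -180,"wx": 0,"wy": -0.18,"wz": 0},
  {"x": 42,"y": 0,"z": -210,"wx": 0,"wy": -0.2,"wz": 0},
  {"x": 46,"y": 0,"z": -229,"wx": 0,"wy": -0.2,"wz": 0},
  {"x": 46,"y": 0,"z": -229,"wx": 0,"wy": -0.2,"wz": 0},
])

```text
time: 15.45
ee_pos: [512.8, -412.2, 292.3]
tcp_rot: [2.997, -0.937, 0.006]
ft_force: [-1.0, -1.1, -1.3]
grip_width: 0.27
finger_force: 68.9
```

```bash
python3 st.py 11; python3 - <<'E'
from h import *
p,R=pose()
for X in((489,-76,300),(466,259,290),(466,259,104)):togo(X)
a=cv2.imread("pics/s11.png");H=cv2.cvtColor(a,cv2.COLOR_BGR2HSV);m=cv2.inRange(H,(82,60,30),(98,255,255))
for c in cv2.findContours(m,0,1)[0]:
    if cv2.contourArea(c)>100:print("scene teal",cv2.contourArea(c),cv2.boundingRect(c))
b=cv2.imread("pics/t11.png");H=cv2.cvtColor(b,cv2.COLOR_BGR2HSV);m=cv2.inRange(H,(82,60,30),(98,255,255))
for c in cv2.findContours(m,0,1)[0]:
    if cv2.contourArea(c)>60:print("top teal",cv2.contourArea(c),cv2.boundingRect(c))
q=p+R@[-95,0,-24];print("pred tray underside ctr",q,proj("scene",q),proj("top",q))
for z in(30,44,58): print(z,proj("scene",(432.9,-356.8,8+z)),proj("top",(432.9,-356.8,8+z)))
E
```

```text
15.55 [ 511.9 -411.9  289.5] [ 0.9 -0.5 -1. ] [ 0.02 -0.07  0.03] 22.379832058727935
[[0.822, -0.57, -0.0], [-0.57, -0.822, -0.0], [-0.0, 0.0, -1.0]]
scene [[381, 260], [408, 239], [414, 239], [445, 256], [444, 266], [431, 288], [423, 288], [382, 264]]
red rows 19 27 51
top [[416, 206], [446, 214], [452, 243], [450, 246], [416, 242], [413, 239], [414, 208]]
red rows 8 18 22
to (489, -76, 300) shift [-210.2 -263.   -10.5] tool y yaw now -2.177
to (466, 259, 290) shift [-420.  -525.2   -0.6] tool y yaw now -2.177
to (466, 259, 104) shift [-420.  -525.2  185.4] tool y yaw now -2.177
scene teal 1437.0 (381, 239, 65, 50)
scene teal 1519.5 (16, 197, 81, 36)
scene teal 908.0 (401, 151, 63, 26)
top teal 61.0 (0, 292, 6, 32)
top teal 849.0 (413, 206, 40, 41)
top teal 662.5 (433, 167, 36, 32)
pred tray underside ctr [ 433.85508576 -357.73172805  313.49602278] [427.49226489 172.34983125] [445.83910256 189.91018005]
30 [417.89125758 265.01647933] [432.35013016 228.16085166]
44 [418.32732695 260.75159755] [432.95294363 226.42925178]
58 [418.76612972 256.44187066] [433.56237531 224.6779213 ]
```

jog_arm([
  {"x": -20,"y": -25,"z": -5,"wx": 0,"wy": 0,"wz": -0.05},
  {"x": -55,"y": -69,"z": -10,"wx": 0,"wy": 0,"wz": -0.15},
  {"x": -93,"y": -116,"z": -10,"wx": 0,"wy": 0,"wz": -0.26},
  {"x": -131,"y": -164,"z": -10,"wx": 0,"wy": 0,"wz": -0.37},
  {"x": -169,"y": -211,"z": -10,"wx": 0,"wy": 0,"wz": -0.48},
  {"x": -207,"y": -259,"z": -10,"wx": 0,"wy": 0,"wz": -0.59},
  {"x": -245,"y": -306,"z": -10,"wx": 0,"wy": 0,"wz": -0.7},
  {"x": -283,"y": -354,"z": -10,"wx": 0,"wy": 0,"wz": -0.81},
  {"x": -321,"y": -401,"z": -10,"wx": 0,"wy": 0,"wz": -0.92},
  {"x": -359,"y": -449,"z": -5,"wx": 0,"wy": 0,"wz": -1.03},
  {"x": -395,"y": -494,"z": 0,"wx": 0,"wy": 0,"wz": -1.12},
  {"x": -420,"y": -525,"z": 0,"wx": 0,"wy": 0,"wz": -1.17},
])

```text
time: 17.05
ee_pos: [464.7, 261.0, 288.5]
tcp_rot: [3.015, 0.88, -0.002]
ft_force: [1.6, -1.5, -0.1]
grip_width: 0.266
finger_force: 68.9
```

jog_arm([
  {"x": 0,"y": 0,"z": 0,"wx": 0,"wy": 0,"wz": 0},
  {"x": 0,"y": 0,"z": 0,"wx": 0,"wy": 0,"wz": 0},
  {"x": 0,"y": 0,"z": 0,"wx": 0,"wy": 0,"wz": 0},
])

```text
time: 17.42
ee_pos: [466.6, 257.3, 289.2]
tcp_rot: [3.018, 0.87, -0.001]
ft_force: [0.6, 0.1, 0.3]
grip_width: 0.266
finger_force: 68.8
```

```bash
cat > fin.py <<'E'
from h import *
import sys
k=sys.argv[1]
s=readout.sense();p,R=pose();print(s["time"],s["ee_pos"].round(1),s["ft_force"].round(1),s["grip_width"]*85.4,s["joint_pos"].round(2));print(R.round(3).tolist())
q=p+R@[-95,0,-24];print("pred ctr",q.round(1));togo((466,259,104))
for n in("scene","top"):
    im=snap(n,n[0]+k);H=cv2.cvtColor(im,cv2.COLOR_BGR2HSV);m=cv2.inRange(H,(82,60,30),(98,255,255))
    for c in cv2.findContours(m,0,1)[0]:
        if cv2.contourArea(c)>60:
            print(n,"teal",cv2.contourArea(c),cv2.boundingRect(c),(cv2.approxPolyDP(cv2.convexHull(c),1.5,True)[:,0]).tolist())
    for nm,v in(("rimctr",[-95,0,-54]),("far",[-171,0,-54]),("L",[-95,76,-54]),("Rr",[-95,-76,-54]),("tabcorner",[-19,0,-54])): print(nm,proj(n,p+R@v).round(1))
E
python3 fin.py 12
```

```text
17.425 [466.6 257.3 289.2] [0.6 0.1 0.3] 22.727169107627642 [ 0.28  0.21 -1.    1.52  0.18  1.51 -1.73]
[[0.847, 0.532, -0.0], [0.532, -0.847, -0.001], [-0.001, 0.001, -1.0]]
pred ctr [386.2 206.8 313.3]
to (466, 259, 104) shift [  0.5  -1.9 185.2] tool y yaw now -1.010
scene teal 1438.5 (381, 239, 65, 50) [[381, 260], [408, 239], [415, 239], [445, 256], [444, 267], [431, 288], [423, 288], [382, 264]]
scene teal 1505.5 (16, 197, 79, 36) [[94, 201], [82, 221], [66, 227], [28, 232], [21, 231], [16, 223], [31, 207], [48, 201], [74, 197], [85, 197]]
scene teal 355.0 (271, 119, 39, 17) [[309, 126], [304, 133], [281, 135], [275, 131], [271, 124], [298, 119]]
rimctr [289.6 125.5]
far [279.9 130.4]
L [309.9 126.9]
Rr [270.  124.2]
tabcorner [298.3 121.1]
top teal 62.0 (0, 291, 6, 33) [[0, 291], [4, 297], [5, 313], [1, 323]]
top teal 842.5 (413, 206, 41, 41) [[415, 206], [445, 213], [453, 244], [449, 246], [416, 242], [413, 239]]
top teal 723.0 (271, 143, 40, 38) [[282, 143], [287, 143], [310, 159], [297, 179], [294, 180], [271, 168]]
rimctr [291.4 165. ]
far [297.3 181.2]
L [311.3 159.8]
Rr [271.2 170.3]
tabcorner [285.7 149.5]
```

```bash
python3 - <<'E'
from h import *
f=lambda p,z:onz("top",(np.array(p)+.5)/5.5-.5+[195,145],z)[:2]
L,T,B=f((413,400),4),f((505,262),8),f((605,497),0)
print("outer",L,T,B,np.linalg.norm(L-T),np.linalg.norm(L-B),np.linalg.norm(T-B),(T+B)/2)
L,T,B=f((428,398),8),f((508,270),8),f((595,475),8)
print("face",L,T,B,np.linalg.norm(L-T),np.linalg.norm(L-B),(T+B)/2)
# lit-face mask lines in arm-free frame t10
im=cv2.imread("pics/t10.png");H=cv2.cvtColor(im,cv2.COLOR_BGR2HSV)
m=cv2.inRange(H,(95,2,150),(130,30,255));m[:150]=0;m[250:]=0;m[:,:255]=0;m[:,335:]=0
c=max(cv2.findContours(m,0,1)[0],key=cv2.contourArea)
print(cv2.contourArea(c),[ (p.tolist(),onz("top",p,8)[:2].round().tolist()) for p in cv2.approxPolyDP(cv2.convexHull(c),1.5,True)[:,0]])
E
```

```text
outer [342.73310643 308.38152445] [478.4208577  274.88471561] [298.66547014 145.38215737] 139.7612322682362 168.85126661171253 221.54663605365022 [388.54316392 210.13343649]
face [344.94926906 296.77252542] [471.75236188 270.49578652] [310.72949009 156.08602039] 129.49707084004203 144.78841794351635 [391.24092598 213.29090345]
707.5 [([287, 195], [465.0, 268.0]), ([306, 203], [445.0, 179.0]), ([308, 220], [366.0, 149.0]), ([302, 230], [314.0, 160.0]), ([273, 216], [350.0, 296.0])]
```

jog_arm([
  {"x": 2,"y": -1,"z": 20,"wx": 0,"wy": 0,"wz": 0},
  {"x": 5,"y": -3,"z": 60,"wx": 0,"wy": 0,"wz": 0},
  {"x": 5,"y": -3,"z": 100,"wx": 0,"wy": 0,"wz": 0},
  {"x": 5,"y": -3,"z": 140,"wx": 0,"wy": 0,"wz": 0},
  {"x": 5,"y": -3,"z": 170,"wx": 0,"wy": 0,"wz": 0},
  {"x": 5,"y": -3,"z": 185,"wx": 0,"wy": 0,"wz": 0},
  {"x": 5,"y": -3,"z": 185,"wx": 0,"wy": 0,"wz": 0},
  {"x": 5,"y": -3,"z": 185,"wx": 0,"wy": 0,"wz": 0},
  {"x": 5,"y": -3,"z": 185,"wx": 0,"wy": 0,"wz": 0},
  {"x": 5,"y": -3,"z": 185,"wx": 0,"wy": 0,"wz": 0},
])

```text
time: 18.77
ee_pos: [469.2, 264.2, 105.1]
tcp_rot: [3.018, 0.874, 0.002]
ft_force: [-1.1, 0.4, -0.5]
grip_width: 0.266
finger_force: 68.9
```

```bash
python3 fin.py 13; python3 - <<'E'
from h import *
# undisturbed check: bottle/dish/jar regions vs earlier frames
for n,o,k,(x0,y0,x1,y1) in(("s","s2","s13",(355,270,420,330)),("t","t2","t13",(410,255,470,295)),("t","t10","t13",(205,175,255,240))):
    d=cv2.absdiff(cv2.imread(f"pics/{o}.png"),cv2.imread(f"pics/{k}.png"))[y0:y1,x0:x1].max(2);print(o,(d>60).sum(),d.mean())
E
```

```text
18.775 [469.2 264.2 105.1] [-1.1  0.4 -0.5] 22.74143253413063 [ 0.21  0.37 -0.95  1.77  0.32  1.17 -1.85]
[[0.845, 0.534, 0.001], [0.534, -0.845, 0.0], [0.001, 0.0, -1.0]]
pred ctr [388.8 213.4 129.1]
to (466, 259, 104) shift [-5.4  2.7  1.1] tool y yaw now -1.007
scene teal 1442.0 (381, 239, 65, 50) [[381, 260], [408, 239], [415, 239], [445, 256], [444, 266], [431, 288], [423, 288], [382, 264]]
scene teal 1524.5 (16, 197, 79, 36) [[94, 200], [93, 207], [87, 215], [71, 226], [53, 231], [29, 232], [21, 231], [16, 224], [29, 209], [48, 201], [71, 197], [85, 197]]
scene teal 409.5 (273, 166, 38, 21) [[310, 177], [303, 183], [285, 186], [273, 172], [303, 166]]
rimctr [291.3 175. ]
far [282.3 181.9]
L [310.6 177.2]
Rr [272.6 172.9]
tabcorner [299.5 168.6]
top teal 846.5 (413, 206, 40, 41) [[415, 206], [447, 215], [452, 243], [450, 246], [416, 242], [413, 239]]
top teal 638.5 (274, 170, 36, 37) [[284, 171], [288, 170], [309, 186], [309, 190], [298, 206], [285, 202], [274, 195]]
rimctr [292.6 192.3]
far [298.1 207.7]
L [310.9 187.2]
Rr [274.  197.3]
tabcorner [287.2 177.4]
s2 0 6.634358974358975
t2 0 2.1670833333333333
t10 0 6.101230769230769
```

jog_arm([
  {"x": 0,"y": 0,"z": 0,"wx": 0,"wy": 0,"wz": 0},
  {"x": 0,"y": 0,"z": 0,"wx": 0,"wy": 0,"wz": 0},
  {"x": 0,"y": 0,"z": 0,"wx": 0,"wy": 0,"wz": 0},
  {"x": 0,"y": 0,"z": 0,"wx": 0,"wy": 0,"wz": 0},
  {"x": 0,"y": 0,"z": 0,"wx": 0,"wy": 0,"wz": 0},
  {"x": 0,"y": 0,"z": 0,"wx": 0,"wy": 0,"wz": 0},
])

```text
time: 19.62
ee_pos: [468.8, 264.0, 104.5]
tcp_rot: [3.017, 0.874, -0.0]
ft_force: [-0.3, 0.4, -1.4]
grip_width: 0.267
finger_force: 68.9
```

```bash
python3 -c "
from plant import readout,ticket
print(readout.sense()['joint_vel'].round(4));print(ticket.close_job())"
```

```text
[ 0.0021 -0.0016 -0.0013  0.0003 -0.0004  0.0021  0.0001]
the job is handed in; nothing more can be done
None
```

The job is handed in at about 19.6 s: clamp pressed down to its stop, top tray peeled off tab corner first and held level and still about 12 cm above the large light pad, lower trays left in the holder, and no change seen around the bottle, dish or jar; no verdict was returned.

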